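# Third hand at the assembly fixture

## Robot

A 6-joint arm with a two-finger parallel gripper is mounted at the origin on the work surface. World frame = base frame: x ahead of the robot, y to its left, z up, the work surface at z = 0. Lengths are in m, angles in rad, forces in N, time in s.
With the tool pointing down it reaches from about 0.35 to 1 m from the base axis. Payload 7.1 kg.
Tool frame: the origin (TCP) lies at the very end of the fingers, on their centre line; the grasp point (between the pads) lies 19 mm behind it; z points along the fingers, y is the line along which they close (so a half turn about z gives the same grasp; the last joint's range is limited). The gripper opens to 85 mm and grips with 20 to 120 N. Pads are 22 mm wide; open, the fingers measure 114 mm over their backs; the gripper's body (76 mm by 85 mm) begins 54 mm behind the grasp point. The pads swing forward as they close: fully open they stand 13 mm farther back than shut.
Start: joints at [1.216, 0.423, 1.63, -0, 1.089, -0.019], TCP at [0.206, 0.59, 0.231] pointing down, gripper open.
Joint ranges: [-3, 3], [-0.9, 2.11], [0.09, 2.58], [-1.31, 4.45], [0.11, 2.69], [-2.54, 2.54]. Speed limits (rad/s): [2.39, 2.39, 3.01, 3.14, 3.14, 3.14].

## Interface

Orientations are given as [roll, pitch, yaw] about the fixed x, y, z axes, in that order (R = Rz(yaw) Ry(pitch) Rx(roll)).
In Python, from bench import status, read_camera, get_calibration, job_done gives the robot as it stands.
- The arm moves only by the tool servo_tool, never from a script. Its arguments are lists of equal length, an entry for each row: "linear": the shift along the tool's x, y, z in mm, a list of three; "turn": the turn, a rotation vector about the tool's x, y, z in rad, a list of three; "grip": the closure, from 0 (fully open) to 1 (shut). In form: {"linear": [[tx, ty, tz], ...], "turn": [[ax, ay, az], ...], "grip": [grip, ...]}. A call has exactly 5 rows; each row is the pose to reach, as a shift and turn from the pose commanded when the call began, along the tool's axes at that moment; what a row does not reach only later rows make up. A row lasts 1/8 s, in which the tool goes at most 62.5 mm and 10.7 degrees, less where a joint would pass 70% of its speed; a pose out of reach is approached as far as the arm can. A call with a gripper value outside its range is refused whole. The fingers move at their own pace and stop on an object; "grip_force" is the grip in N (left out, the last holds). Time passes only in rows, so rows that repeat a pose let the fingers close, or fill a call up. It gives the time, the measured TCP pose, the force, the opening and the grip force at its end, in the units of the state.
- status.read_state(): the state, without advancing time (a new reading comes with each control period).
- read_camera(name): name is "scene" or "top"; returns the picture (420x560x3 uint8, blue, green, red); there is no depth.
- get_calibration(name): a dict with "camera_matrix" (3x3 intrinsics, pixels), "k1" (the pictures are not rectified: a ray, as slopes to the right and down, at radius r is drawn at 1 + k1 r^2 times it, then the intrinsics apply), "pose" (4x4, takes a point from camera to world coordinates). Camera axes: x right, y down, z forward; pixel columns grow to the right and rows downward; lengths in m; the calibration is good to about 2 mm. A picture is of the moment at which its call begins. get_calibration takes no time and is no camera call.
- job_done(): hands the job in; it is judged then, once.
The state is a dict: "clock": time; "qpos": joint angles; "qvel": joint speeds; "joint_efforts": joint torques, N m; "tool_pos": TCP position; "tcp_rot": TCP orientation; "wrist_force": force on the tool from outside, world axes, zero at the start; "ft_torque": the same for the moment, N m; "finger_gap": finger opening in m; "finger_force": force on a finger pad.
Only numpy, scipy, OpenCV 4.12 (cv2) and the standard library are available. Lean on these libraries where they do the work, as an engineer would, in place of code of your own. Each camera call takes 0.05 s, during which the arm holds its last target. There are 200 camera calls.

## Task

Push the spring ejector of the drilling jig fully in so that the steel channel slides out of the jig's mouth, then carry the channel to the assembly fixture and lay it web up and flat on the bed. Press its end squarely and centrally against the sprung stop, so that the stop is about half way in (a steady push of about 10 N) and never driven to the end of its travel. Finish while holding it pressed like that, as a third hand for the colleague who will fasten it; leave the other things on the bench alone.

Things in the scene. Friction and masses are not known exactly. Their poses are not given: they have to be found in the camera images.
- channel: the work: dark steel U-channel, 60 mm long (its x), 40 mm wide (its y), 30 mm high, about 0.22 kg, walls 5 mm, open side down, web on top with a small dark dot in its middle. Origin: centre of its underside. At the start it is inside the jig's tunnel, x along the jig's x; either end may go to the stop.
- jig: drilling jig, fixed: steel base 215 x 70 x 12 mm with a tunnel from x = -40 to +32 mm, 63 mm wide outside, roof to 51 mm above the bench (brass bush to 61). Channel has 1.5 mm play each side. Origin: bench level, below the channel's middle at the start. +x points out of the mouth along the open sill (12 mm above the bench, to x = +102 mm); the ejector tab is at the -x end.
- jig_mouth (a point): middle of the jig's open mouth, at the sill's surface, 12 mm above the bench
- ejector (a joint): travel of the ejector slide, 0 m at rest to 0.050 m fully in, along the jig's +x. About 2 N to start and 7 N fully in; it springs back when let go. Fully in, it leaves the channel's middle about 47 mm from the jig's origin, so that some 45 mm of it stick out of the mouth.
- ejector_tab (a point): centre of the outer face of the ejector's upright tab, the face that is pushed, 50 mm above the bench. The tab is an aluminium plate 44 mm wide, 8 mm thick, from 14 to 62 mm above the bench, and moves with the slide; behind it the jig's base runs 12 mm farther.
- fixture: assembly fixture, fixed: aluminium bed 175 x 90 mm, its surface 12 mm above the bench, from x = -75 to +100 mm. Origin: bench level, on its centre line. +x points towards the stop; the open bed in front of the stop is on the -x side. A bracket 60 mm wide, to 56 mm above the bench, stands behind the stop at x = +66 to +76 mm.
- stop_face (a point): centre of the front face of the sprung stop, a steel plate 44 mm wide, standing 14 to 44 mm above the bench; moves with the stop. At rest at x = +20 mm of the fixture's frame. The stop's rod goes through the bracket and sticks out behind it by 10 mm at rest, more as it is pushed in.
- stop (a joint): how far the stop is pushed in, 0 m at rest to 0.030 m at its end, along the fixture's +x. Spring 0.65 N per mm, no preload: half way, 15 mm, is about 10 N.
- pliers_long: pliers with red handles, about 150 mm long, lying on the bench; origin at the pivot, underside. Leave alone.
- pliers_short: smaller pliers with red handles, about 115 mm long, lying on the bench; origin at the pivot, underside. Leave alone.
- black_bar: dark flat steel bar 140 x 50 x 12 mm lying on the bench; origin centre of underside. Leave alone.
- tin: round closed metal tin, diameter 60 mm, 35 mm high, on the bench; origin centre of underside. Leave alone.
- channel_offcut: larger dark U-channel offcut 95 x 60 x 45 mm lying open on the bench, outside the jig: not the work. Origin centre of underside. Leave alone.
- tube_collar: short upright steel tube, outer diameter 48 mm, 50 mm high; origin centre of underside. Leave alone.
- screwdriver: screwdriver with a red handle, about 0.2 m long, lying on the bench; origin under the end of the handle where the shaft begins. Leave alone.
Not all that is in view belongs to the job. Leave any purple look-alike of the jig alone.

How it is judged:
On the way, in this order (a step that is already met when the one before it is completed fails the run):
1. the ejector is pushed in and the channel has slid out of the jig's mouth (value of joint ejector above 0.04 m and x of channel in the frame of jig above 0.04 m), for 0.1 s.
2. the channel is held, flat, square and central, against the sprung stop with 5 to 15 N for a second (contact force between channel and stop between 5 and 15 N and contact force between the fingers and channel above 1 N and y of channel in the frame of fixture between -0.009 and 0.009 m and z of channel in the frame of fixture between 0.009 and 0.017 m and angle between channel's own z axis and vertical below 0.12 rad and angle between the x axis of channel and the x axis of fixture, either way round below 0.12 rad), for 1 s.
At the end, for the whole second after the job is handed in: The fingers still press the channel's end on the sprung stop with 5 to 15 N (stop about 8 to 23 mm in); the channel lies flat on the bed (height -3 to +5 mm, tilt under 0.12 rad), within 9 mm of its centre line and 0.12 rad of square; the ejector is back (all of step 2 and value of joint ejector below 0.008 m); the arm keeps its last pose, push and grip.
It fails at once if the stop is driven to the end of its travel (value of joint stop above 0.0285 m).
It fails at once if another thing on the bench is shifted by more than 30 mm (distance of any of pliers_long, pliers_short, black_bar, tin, channel_offcut, tube_collar, screwdriver from where it was at the start of the episode above 0.03 m).
It also fails if it takes over 59 s, if anything falls off the work surface, if the arm or the gripper's body presses on something with over 40 N, if the wrist force passes 120 N, or if a joint passes its speed limit or range.

## Working session

There is one attempt and no reset: what is moved stays moved. The work goes in short steps, Python scripts to look and compute and a tool call to move; the robot and the scene stay as the last step left them, time stands still between calls to the robot, and variables do not carry over. Pictures are saved under pics/ and viewed, at most 10 in all, crops included, and the job is handed in when it is done.

Besides the shell and the picture viewer there is one more tool, called after "Request:" by a JSON object that holds its "method" and its "body". servo_tool: Moves the arm, as the interface text tells. Its arguments: {"type":"object","properties":{"linear":{"type":"array"},"turn":{"type":"array"},"grip":{"type":"array"},"grip_force":{"type":"number"}},"required":["linear","turn","grip"]}

```bash
mkdir -p pics; cat > h.py <<'E'
import numpy as np, cv2
from scipy.spatial.transform import Rotation as Rn
from bench import status, read_camera, get_calibration, job_done
def ray(name,u,v):
    c=get_calibration(name);K=np.array(c["camera_matrix"]);T=np.array(c["pose"])
    d=cv2.undistortPoints(np.array([[[u,v]]],float),K,np.array([c["k1"],0,0,0,0.]))[0,0]
    # k1 model: distorted = s*(1+k1 r^2) same as OpenCV
    return T[:3,3],T[:3,:3]@np.array([d[0],d[1],1.])
def at(name,u,v,z):
    o,d=ray(name,u,v);return o+d*(z-o[2])/d[2]
def proj(name,p):
    c=get_calibration(name);T=np.linalg.inv(np.array(c["pose"]))
    r=cv2.projectPoints(np.array([p],float),cv2.Rodrigues(T[:3,:3])[0],T[:3,3],np.array(c["camera_matrix"]),np.array([c["k1"],0,0,0,0.]))[0]
    return r[0,0]
def to_tool(p=None,rpy=None):
    s=status.read_state();print(s["tool_pos"],s["tcp_rot"])
E
python3 - <<'E'
from h import *
for n in("scene","top"):
    cv2.imwrite(f"pics/{n}1.png",read_camera(n)); c=get_calibration(n);print(n,c)
print(status.read_state())
E
```

```text
scene {'camera_matrix': array([[510.90929335,   0.        , 273.10112092],
       [  0.        , 510.90929335, 215.09386512],
       [  0.        ,   0.        ,   1.        ]]), 'k1': -0.13889858089689455, 'pose': array([[ 0.56448932,  0.67396166, -0.47657895,  1.11520557],
       [ 0.8252946 , -0.47166746,  0.3105135 , -0.35595668],
       [-0.01551259, -0.56859959, -0.82246816,  1.02346817],
       [ 0.        ,  0.        ,  0.        ,  1.        ]])}
top {'camera_matrix': array([[518.63646214,   0.        , 273.43644239],
       [  0.        , 518.63646214, 211.52888277],
       [  0.        ,   0.        ,   1.        ]]), 'k1': -0.011132430144197559, 'pose': array([[ 0.00206736, -0.99690048,  0.07864582,  0.45822214],
       [-0.99987037, -0.00331649, -0.01575567, -0.00158555],
       [ 0.01596767, -0.07860305, -0.99677811,  1.2304546 ],
       [ 0.        ,  0.        ,  0.        ,  1.        ]])}
{'clock': 0.1, 'qpos': array([ 1.21603348e+00,  4.23746895e-01,  1.63059808e+00,  3.01005709e-05,
        1.08862830e+00, -1.90118381e-02]), 'qvel': array([-1.59977212e-03, -6.17499438e-04, -1.77750132e-03, -1.48199775e-03,
       -9.36343668e-05, -4.75627896e-04]), 'joint_efforts': array([-5.39979010e-04, -5.58425796e+01, -2.82444280e+01, -2.76579476e-05,
        2.96329265e-03,  9.60854010e-06]), 'tool_pos': array([0.20572805, 0.58964892, 0.23064047]), 'tcp_rot': array([-3.14021279e+00, -5.28912035e-05,  2.80582763e+00]), 'wrist_force': array([0.1400058 , 0.21259496, 0.33587723]), 'ft_torque': array([-0.01634977, -0.05022336, -0.0401409 ]), 'finger_force': 0.0, 'finger_gap': 0.0854977470476786}
```

View pics/top1.png

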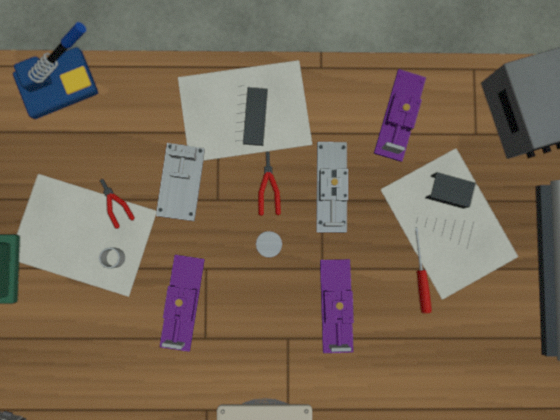

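View pics/scene1.png

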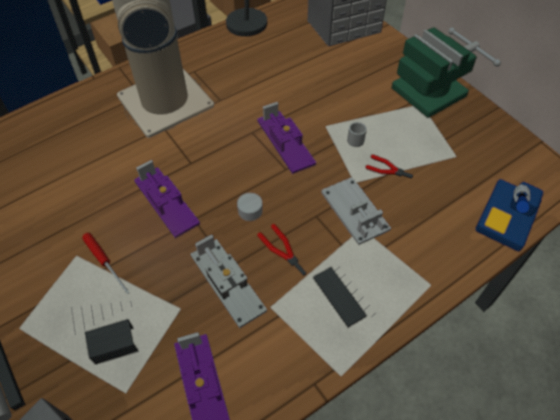

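The top view shows the jig around (332,187), with its tab on the robot side near (333,208) and its mouth facing away. The fixture is around (181,182), with the stop at its far end. I'll enlarge both.

```bash
python3 - <<'E'
from h import *
im=cv2.imread("pics/top1.png"); a=im[130:240,300:365];b=im[130:240,145:215]
r=lambda x:cv2.resize(x,(390,int(390/x.shape[1]*x.shape[0])),interpolation=cv2.INTER_CUBIC)[:600]
A=cv2.resize(im[135:235,300:365],None,fx=6,fy=6,interpolation=cv2.INTER_CUBIC);B=cv2.resize(im[135:235,148:214],None,fx=6,fy=6,interpolation=cv2.INTER_CUBIC)
cv2.imwrite("pics/c1.png",np.hstack([A,B]))
E
```

```text
(no output)
```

View pics/c1.png

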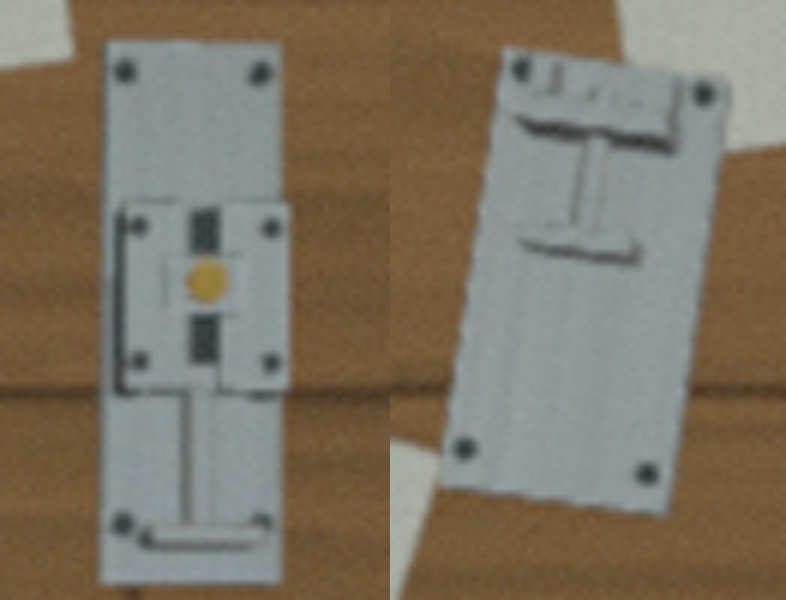

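```bash
cat > geo.py <<'E'
from h import *
def fit(C,org,M):
    W=np.array([at("top",(u+.5)/6-.5+org[0],(v+.5)/6-.5+org[1],.012)[:2] for u,v in C])
    M=np.array(M); wc=W.mean(0); mc=M.mean(0)
    z=((W-wc)@[1,1j]*np.conj((M-mc)@[1,1j])).sum(); a=np.angle(z)
    R=np.array([[np.cos(a),-np.sin(a)],[np.sin(a),np.cos(a)]]); t=wc-R@mc
    return a,R,t,(W-(M@R.T+t))*1000
# order far-left, far-right, near-right, near-left (left=+y)
aj,Rj,tj,ej=fit([(105,41),(281,41),(283,584),(100,584)],(300,135),[(.102,.035),(.102,-.035),(-.113,-.035),(-.113,.035)])
af,Rf,tf,ef=fit([(113,46),(342,82),(278,516),(50,486)],(148,135),[(.1,.045),(.1,-.045),(-.075,-.045),(-.075,.045)])
E
python3 - <<'E'
from geo import *
print("jig",aj,tj,"\n",ej.round(1));print("fix",af,tf,"\n",ef.round(1))
print("tab",Rj@[-.101,0]+tj,"mouth",Rj@[.032,0]+tj,"ch out",Rj@[.047,0]+tj,"stop",Rf@[.02,0]+tf)
f=lambda u,v,z,o:at("top",(u+.5)/6-.5+o[0],(v+.5)/6-.5+o[1],z)
print("bush",f(207,281,.061,(300,135)),"tabtop",f(204,532,.062,(300,135)),"stoptop",f(580-390,246,.044,(148,135)))
for p in [np.r_[Rj@[-.101,0]+tj,.062],np.r_[Rj@[0,0]+tj,.061],np.r_[Rf@[.02,0]+tf,.044]]: print(proj("scene",p))
E
```

```text
jig -0.00829536222264249 [ 0.62020095 -0.15876388] 
 [[ 0.  -0.1]
 [ 1.  -0.2]
 [-0.2 -0.8]
 [-0.9  1.1]]
fix -0.12967425757311282 [0.61248255 0.20108178] 
 [[ 1.1  1. ]
 [-1.2 -0.5]
 [ 0.1 -0.3]
 [-0.  -0.3]]
tab [ 0.51920442 -0.15792606] mouth [ 0.65219985 -0.15902933] ch out [ 0.66719933 -0.15915376] stop [0.63231464 0.19849556]
bush [ 0.61973825 -0.15805514  0.061     ] tabtop [ 0.52428506 -0.156103    0.062     ] stoptop [0.63411146 0.19666567 0.044     ]
[202.23289496 238.22705867]
[225.49149268 271.53887061]
[357.44861096 202.43635353]
```

```bash
cat >> geo.py <<'E'
def go(p,yaw):
    s=status.read_state(); R0=Rn.from_euler("xyz",s["tcp_rot"]); R1=Rn.from_euler("xyz",[np.pi,0,yaw])
    print("t",s["clock"],"pos",s["tool_pos"].round(4),"lin mm",(R0.inv().apply(np.array(p)-s["tool_pos"])*1000).round(1),"turn",(R0.inv()*R1).as_rotvec().round(4),"F",s["wrist_force"].round(1))
J=lambda x,y,z:np.r_[Rj@[x,y]+tj,z]
F=lambda x,y,z:np.r_[Rf@[x,y]+tf,z]
YJ=np.pi+aj; YF=np.pi+af
E
python3 -c "
from geo import *
go(J(-.145,0,.16),YJ)"
```

```text
t 0.1 pos [0.2057 0.5896 0.2306] lin mm [-500.6 -616.6   71.5] turn [-1.400e-03 -3.000e-04 -3.275e-01] F [0.1 0.2 0.3]
```

Request:
{"method": "servo_tool", "body": {"linear": [[-500,-617,71],[-500,-617,71],[-500,-617,71],[-500,-617,71],[-500,-617,71]], "turn": [[0,0,-0.327],[0,0,-0.327],[0,0,-0.327],[0,0,-0.327],[0,0,-0.327]], "grip": [1,1,1,1,1], "grip_force": 40}}

```text
clock: 0.72
tool_pos: [0.3115, 0.2953, 0.2033]
tcp_rot: [-3.142, 0.0, 3.133]
wrist_force: [0.8, -0.6, -0.9]
finger_gap: -0.0002
finger_force: 0.0
```

```bash
python3 -c "
from geo import *
go(J(-.145,0,.16),YJ)"
```

```text
t 0.725 pos [0.3115 0.2953 0.2033] lin mm [-167.4 -451.6   43.3] turn [-0.      0.0002  0.0002] F [ 0.8 -0.6 -0.9]
```

Request:
{"method": "servo_tool", "body": {"linear": [[-167,-452,43],[-167,-452,43],[-167,-452,43],[-167,-452,43],[-167,-452,43]], "turn": [[0,0,0],[0,0,0],[0,0,0],[0,0,0],[0,0,0]], "grip": [1,1,1,1,1]}}

```text
clock: 1.35
tool_pos: [0.417, 0.0022, 0.1756]
tcp_rot: [3.142, 0.001, 3.133]
wrist_force: [1.1, 0.9, 0.5]
finger_gap: 0.0003
finger_force: 0.0
```

```bash
python3 -c "
from geo import *
go(J(-.145,0,.10),YJ)"
```

```text
t 1.35 pos [0.417  0.0022 0.1756] lin mm [ -59.6 -159.3   75.7] turn [ 0.0001  0.0005 -0.0006] F [1.1 0.9 0.5]
```

Request:
{"method": "servo_tool", "body": {"linear": [[-59,-159,76],[-59,-159,76],[-59,-159,76],[-59,-159,76],[-59,-159,76]], "turn": [[0,0,0],[0,0,0],[0,0,0],[0,0,0],[0,0,0]], "grip": [1,1,1,1,1]}}

```text
clock: 1.98
tool_pos: [0.4734, -0.155, 0.0993]
tcp_rot: [3.141, -0.002, 3.132]
wrist_force: [0.2, 0.8, -0.0]
finger_gap: -0.0001
finger_force: 0.0
```

```bash
python3 - <<'E'
from geo import *
go(J(-.130,0,.035),YJ)
im=read_camera("scene"); cv2.imwrite("pics/s2.png",cv2.resize(im[160:360,120:340],None,fx=2.9,fy=2.9,interpolation=cv2.INTER_CUBIC))
E
```

```text
t 1.975 pos [ 0.4734 -0.155   0.0993] lin mm [-16.9  -2.6  64.3] turn [ 0.0007 -0.0015 -0.0014] F [ 0.2  0.8 -0. ]
```

View pics/s2.png

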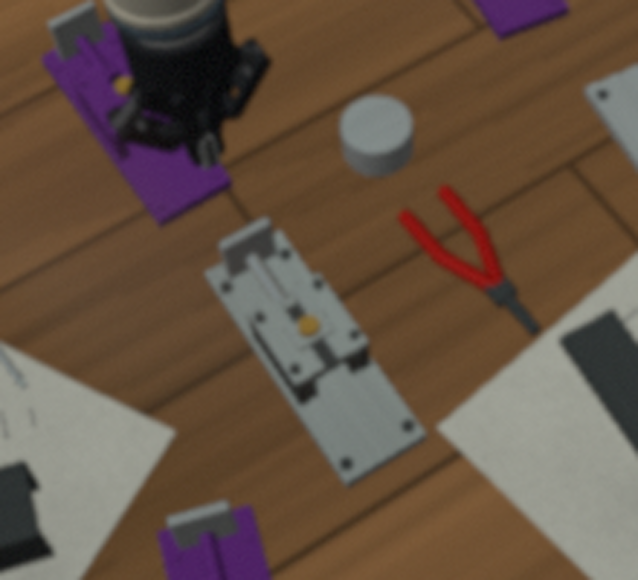

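The fingers are shut at about crop (205,155), clear of the tab at (247,245). Next: down, then forward.

Request:
{"method": "servo_tool", "body": {"linear": [[-15,-3,64],[-15,-3,64],[-17,-3,64],[-30,-3,64],[-36,-3,64]], "turn": [[0,0,0],[0,0,0],[0,0,0],[0,0,0],[0,0,0]], "grip": [1,1,1,1,1]}}

```text
clock: 2.65
tool_pos: [0.5121, -0.1588, 0.038]
tcp_rot: [-3.14, 0.003, 3.133]
wrist_force: [-1.8, -0.9, 2.8]
finger_gap: -0.0002
finger_force: 1.3
```

```bash
python3 -c "
from geo import *
go(J(-.062,0,.035),YJ)"
```

```text
t 2.65 pos [ 0.5121 -0.1588  0.038 ] lin mm [-46.1   0.9   3.1] turn [-0.0012  0.0034 -0.    ] F [-1.8 -0.9  2.8]
```

Request:
{"method": "servo_tool", "body": {"linear": [[-9,1,3],[-18,1,3],[-27,1,3],[-36,1,3],[-43,1,3]], "turn": [[0,0,0],[0,0,0],[0,0,0],[0,0,0],[0,0,0]], "grip": [1,1,1,1,1]}}

```text
clock: 3.28
tool_pos: [0.5516, -0.1577, 0.0332]
tcp_rot: [3.141, -0.004, 3.133]
wrist_force: [-8.5, -0.4, 7.6]
finger_gap: -0.0002
finger_force: 4.6
```

Request:
{"method": "servo_tool", "body": {"linear": [[-2,0,0],[-4,0,0],[-5,0,0],[-6,0,0],[-6,0,0]], "turn": [[0,0,0],[0,0,0],[0,0,0],[0,0,0],[0,0,0]], "grip": [1,1,1,1,1]}}

```text
clock: 3.9
tool_pos: [0.5574, -0.1577, 0.0332]
tcp_rot: [3.141, -0.004, 3.133]
wrist_force: [-8.0, -1.0, 5.6]
finger_gap: -0.0002
finger_force: 4.2
```

```bash
python3 -c "
from geo import *
go(J(-.062,0,.035),YJ)"
```

```text
t 3.9 pos [ 0.5574 -0.1577  0.0332] lin mm [-0.8 -0.5 -1.8] turn [ 0.0006 -0.0037 -0.0005] F [-8.  -1.   5.6]
```

Request:
{"method": "servo_tool", "body": {"linear": [[-1,0,0],[-2,0,0],[-3,0,0],[-3,0,0],[-3,0,0]], "turn": [[0,0,0],[0,0,0],[0,0,0],[0,0,0],[0,0,0]], "grip": [1,1,1,1,1]}}

```text
clock: 4.53
tool_pos: [0.5588, -0.1577, 0.0331]
tcp_rot: [3.141, -0.007, 3.133]
wrist_force: [-12.7, -1.5, 11.1]
finger_gap: -0.0003
finger_force: 6.7
```

```bash
python3 - <<'E'
from geo import *
go(J(-.13,0,.035),YJ)
im=read_camera("scene"); cv2.imwrite("pics/s3.png",cv2.resize(im[200:360,160:320],None,fx=3.7,fy=3.7,interpolation=cv2.INTER_CUBIC))
E
```

```text
t 4.525 pos [ 0.5588 -0.1577  0.0331] lin mm [68.6 -0.6 -1.4] turn [ 0.001  -0.0066 -0.0004] F [-12.7  -1.5  11.1]
```

View pics/s3.png

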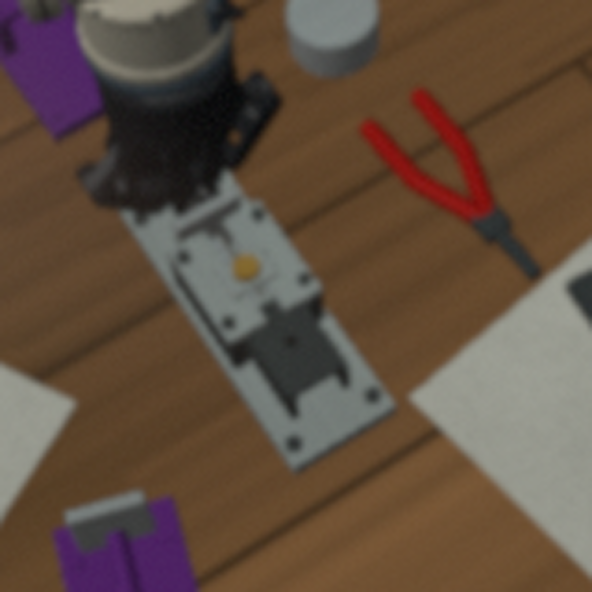

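The ejector is fully in and the channel sticks out, with its dot at crop (291,341). I'll measure the dot and retreat.

Request:
{"method": "servo_tool", "body": {"linear": [[15,0,0],[32,0,0],[50,0,0],[68,0,0],[76,0,-4]], "turn": [[0,0,0],[0,0,0],[0,0,0],[0,0,0],[0,0,0]], "grip": [1,1,1,1,1]}}

```text
clock: 5.2
tool_pos: [0.4855, -0.1574, 0.037]
tcp_rot: [-3.141, 0.0, 3.132]
wrist_force: [0.3, -0.1, -0.1]
finger_gap: 0.0001
finger_force: 0.0
```

```bash
python3 - <<'E'
from geo import *
p=at("scene",(291.5)/3.7-.5+160,(341.5)/3.7-.5+200,.042);print("dot",p,Rj.T@(p[:2]-tj))
go(J(-.145,0,.125),YJ)
go(J(.054,0,.125),YJ)
E
```

```text
dot [ 0.66766801 -0.15798083  0.042     ] [0.04745893 0.00117678]
t 5.2 pos [ 0.4855 -0.1574  0.037 ] lin mm [ 10.3  -0.3 -88. ] turn [-0.0001  0.0005 -0.0009] F [ 0.3 -0.1 -0.1]
t 5.2 pos [ 0.4855 -0.1574  0.037 ] lin mm [-1.887e+02 -1.000e-01 -8.790e+01] turn [-0.0001  0.0005 -0.0009] F [ 0.3 -0.1 -0.1]
```

Request:
{"method": "servo_tool", "body": {"linear": [[0,0,-45],[0,0,-88],[-60,0,-90],[-120,0,-90],[-180,0,-90]], "turn": [[0,0,0],[0,0,0],[0,0,0],[0,0,0],[0,0,0]], "grip": [1,0.5,0,0,0]}}

```text
clock: 5.82
tool_pos: [0.6689, -0.1591, 0.1281]
tcp_rot: [-3.141, 0.003, 3.133]
wrist_force: [-0.7, -0.4, 0.1]
finger_gap: 0.0722
finger_force: 0.0
```

```bash
python3 - <<'E'
from geo import *
go(J(.054,0.0005,.016),YJ)
im=read_camera("scene"); cv2.imwrite("pics/s4.png",cv2.resize(im[180:360,160:340],None,fx=3.3,fy=3.3,interpolation=cv2.INTER_CUBIC))
E
```

```text
t 5.825 pos [ 0.6689 -0.1591  0.1281] lin mm [ -5.    0.5 112.1] turn [-0.0007  0.0029 -0.0006] F [-0.7 -0.4  0.1]
```

View pics/s4.png

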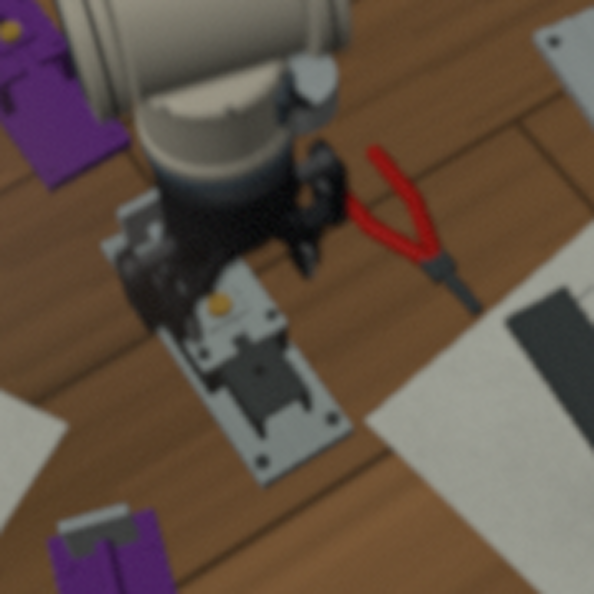

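The channel stayed out, with its dot at crop (260,370), and the tab is back at (138,215). Descending over it.

Request:
{"method": "servo_tool", "body": {"linear": [[-5,0.5,40],[-5,0.5,75],[-5,0.5,100],[-5,0.5,111],[-5,0.5,111]], "turn": [[0,0,0],[0,0,0],[0,0,0],[0,0,0],[0,0,0]], "grip": [0,0,0,0,0]}}

```text
clock: 6.5
tool_pos: [0.6712, -0.1585, 0.0156]
tcp_rot: [3.142, -0.0, 3.133]
wrist_force: [0.6, 0.2, 0.5]
finger_gap: 0.0855
finger_force: 0.0
```

Request:
{"method": "servo_tool", "body": {"linear": [[0,0,0],[0,0,0],[0,0,0],[0,0,0],[0,0,0]], "turn": [[0,0,0],[0,0,0],[0,0,0],[0,0,0],[0,0,0]], "grip": [0.3,0.5,0.7,0.8,0.8], "grip_force": 50}}

```text
clock: 7.12
tool_pos: [0.672, -0.1587, 0.017]
tcp_rot: [-3.141, 0.002, 3.133]
wrist_force: [-0.3, -0.4, 5.5]
finger_gap: 0.0391
finger_force: 51.4
```

```bash
python3 - <<'E'
from geo import *
go(J(.054,0.0005,.016),YJ)
print(status.read_state()["ft_torque"])
E
```

```text
t 7.125 pos [ 0.672  -0.1587  0.017 ] lin mm [-2.2 -0.   1. ] turn [-0.0004  0.0018 -0.0006] F [-0.3 -0.4  5.5]
[ 0.01777477  0.17681768 -0.00934549]
```

Request:
{"method": "servo_tool", "body": {"linear": [[-6,0,-0.5],[-16,0,-0.5],[-30,0,-0.5],[-36,0,-15],[-38,0,-40]], "turn": [[0,0,0],[0,0,0],[0,0,0],[0,0,0],[0,0,0]], "grip": [0.8,0.8,0.8,0.8,0.8]}}

```text
clock: 7.75
tool_pos: [0.7086, -0.1585, 0.0554]
tcp_rot: [3.141, -0.002, 3.133]
wrist_force: [-0.3, 0.1, -1.6]
finger_gap: 0.0393
finger_force: 50.7
```

```bash
python3 - <<'E'
from geo import *
go(F(-.055,0,.10),YF)
E
```

```text
t 7.75 pos [ 0.7086 -0.1585  0.0554] lin mm [153.9 365.4 -44.2] turn [ 0.0004 -0.0018  0.121 ] F [-0.3  0.1 -1.6]
```

Request:
{"method": "servo_tool", "body": {"linear": [[0,0,-44],[40,62,-44],[70,120,-44],[94,180,-44],[113,236,-44]], "turn": [[0,0,0],[0,0,0.03],[0,0,0.06],[0,0,0.09],[0,0,0.121]], "grip": [0.8,0.8,0.8,0.8,0.8]}}

```text
clock: 8.38
tool_pos: [0.6014, 0.0677, 0.1005]
tcp_rot: [3.141, 0.001, 3.01]
wrist_force: [0.7, 0.6, -2.3]
finger_gap: 0.039
finger_force: 50.9
```

```bash
python3 - <<'E'
from geo import *
go(F(-.035,0,.06),YF)
E
```

```text
t 8.375 pos [0.6014 0.0677 0.1005] lin mm [ 41.5 133.6  40.5] turn [ 0.0003  0.0008 -0.0018] F [ 0.7  0.6 -2.3]
```

Request:
{"method": "servo_tool", "body": {"linear": [[20,60,0],[41,120,0],[41,134,20],[41,134,40],[41,134,40]], "turn": [[0,0,0],[0,0,0],[0,0,-0.002],[0,0,-0.002],[0,0,-0.002]], "grip": [0.8,0.8,0.8,0.8,0.8]}}

```text
clock: 9.0
tool_pos: [0.5775, 0.2024, 0.0573]
tcp_rot: [-3.139, -0.004, 3.013]
wrist_force: [-0.2, -0.3, -1.9]
finger_gap: 0.0392
finger_force: 50.9
```

```bash
python3 - <<'E'
from geo import *
go(F(-.033,0,.020),YF)
im=read_camera("scene"); cv2.imwrite("pics/s5.png",cv2.resize(im[120:280,270:450],None,fx=3.6,fy=3.6,interpolation=cv2.INTER_CUBIC))
im=read_camera("top"); cv2.imwrite("pics/t5.png",im)
E
```

```text
t 9.0 pos [0.5775 0.2024 0.0573] lin mm [-2.   3.3 37.3] turn [-0.0024 -0.0043  0.0008] F [-0.2 -0.3 -1.9]
```

View pics/s5.png

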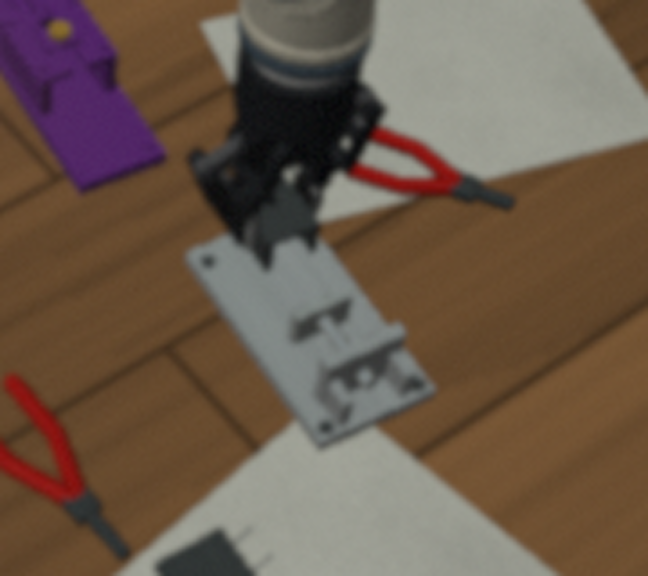

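The channel is held level over the open bed (crop 288,220), clear of the stop at (320,320). Lowering.

Request:
{"method": "servo_tool", "body": {"linear": [[-2,3,15],[-2,3,28],[-2,3,36],[-2,3,39],[-2,3,39]], "turn": [[0,0,0],[0,0,0],[0,0,0],[0,0,0],[0,0,0]], "grip": [0.8,0.8,0.8,0.8,0.8]}}

```text
clock: 9.72
tool_pos: [0.5813, 0.2071, 0.0205]
tcp_rot: [-3.141, -0.0, 3.014]
wrist_force: [-0.5, -0.5, -1.8]
finger_gap: 0.039
finger_force: 51.1
```

```bash
python3 - <<'E'
from geo import *
go(F(-.008,0,.0165),YF)
E
```

```text
t 9.725 pos [0.5813 0.2071 0.0205] lin mm [-23.7  -2.    4. ] turn [-0.0002 -0.0003  0.002 ] F [-0.5 -0.5 -1.8]
```

Request:
{"method": "servo_tool", "body": {"linear": [[0,-2,2],[0,-2,4],[-8,-2,4],[-16,-2,4],[-20,-2,4]], "turn": [[0,0,0.002],[0,0,0.002],[0,0,0.002],[0,0,0.002],[0,0,0.002]], "grip": [0.8,0.8,0.8,0.8,0.8]}}

```text
clock: 10.35
tool_pos: [0.6014, 0.2026, 0.017]
tcp_rot: [3.141, -0.0, 3.011]
wrist_force: [-6.3, 1.4, 6.5]
finger_gap: 0.0391
finger_force: 52.0
```

```bash
python3 - <<'E'
from geo import *
go(F(-.005,0,.0165),YF)
E
```

```text
t 10.35 pos [0.6014 0.2026 0.017 ] lin mm [-6.2 -0.   0.5] turn [ 0.0001 -0.0003 -0.0005] F [-6.3  1.4  6.5]
```

Request:
{"method": "servo_tool", "body": {"linear": [[0,0,-0.7],[-2,0,-0.7],[-4,0,-0.7],[-6,0,-0.7],[-6,0,-0.7]], "turn": [[0,0,0],[0,0,0],[0,0,0],[0,0,0],[0,0,0]], "grip": [0.8,0.8,0.8,0.8,0.8]}}

```text
clock: 10.98
tool_pos: [0.6072, 0.2018, 0.0174]
tcp_rot: [3.142, 0.0, 3.012]
wrist_force: [-0.5, 0.4, -2.2]
finger_gap: 0.0391
finger_force: 51.1
```

Request:
{"method": "servo_tool", "body": {"linear": [[-2,0,0],[-4,0,0],[-5,0,0],[-5,0,0],[-5,0,0]], "turn": [[0,0,0],[0,0,0],[0,0,0],[0,0,0],[0,0,0]], "grip": [0.8,0.8,0.8,0.8,0.8]}}

```text
clock: 11.6
tool_pos: [0.6116, 0.2011, 0.0173]
tcp_rot: [-3.141, -0.001, 3.012]
wrist_force: [-1.9, 0.8, -2.1]
finger_gap: 0.0393
finger_force: 51.1
```

```bash
python3 - <<'E'
from geo import *
go(F(.010,0,.0165),YF)
im=read_camera("scene"); cv2.imwrite("pics/s6.png",cv2.resize(im[150:250,320:410],None,fx=6,fy=6,interpolation=cv2.INTER_CUBIC))
E
```

```text
t 11.6 pos [0.6116 0.2011 0.0173] lin mm [-10.9   0.1   0.8] turn [-0.0002 -0.0006 -0.0001] F [-1.9  0.8 -2.1]
```

View pics/s6.png

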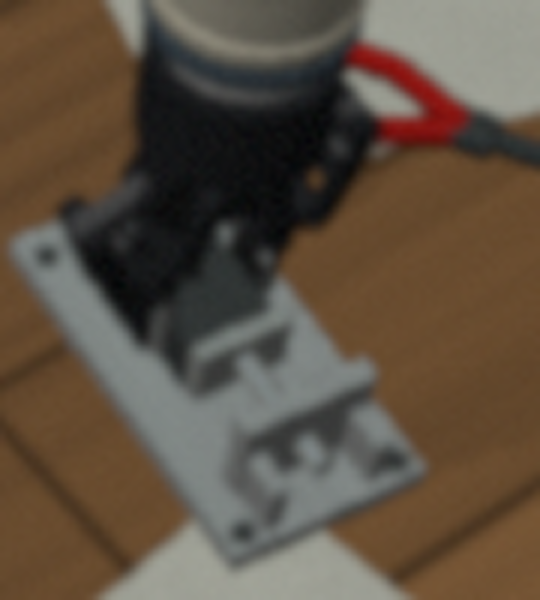

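The channel's end meets the stop squarely and centrally at crop (240,350). Pressing on gradually.

Request:
{"method": "servo_tool", "body": {"linear": [[-2,0,0],[-5,0,0],[-8,0,0],[-10,0,0],[-10,0,0]], "turn": [[0,0,0],[0,0,0],[0,0,0],[0,0,0],[0,0,0]], "grip": [0.8,0.8,0.8,0.8,0.8]}}

```text
clock: 12.28
tool_pos: [0.6206, 0.1999, 0.0172]
tcp_rot: [-3.141, -0.003, 3.012]
wrist_force: [-7.9, 1.7, 2.5]
finger_gap: 0.0395
finger_force: 51.4
```

```bash
python3 - <<'E'
from geo import *
go(F(.011,0,.0165),YF)
E
```

```text
t 12.275 pos [0.6206 0.1999 0.0172] lin mm [-2.8  0.1  0.7] turn [-0.0006 -0.0028 -0.0004] F [-7.9  1.7  2.5]
```

Request:
{"method": "servo_tool", "body": {"linear": [[-1,0,0],[-2.5,0,0],[-3,0,0],[-3,0,0],[-3,0,0]], "turn": [[0,0,0],[0,0,0],[0,0,0],[0,0,0],[0,0,0]], "grip": [0.8,0.8,0.8,0.8,0.8]}}

```text
clock: 12.9
tool_pos: [0.6229, 0.1995, 0.0172]
tcp_rot: [-3.141, -0.004, 3.012]
wrist_force: [-9.2, 1.9, 3.5]
finger_gap: 0.0393
finger_force: 51.5
```

Request:
{"method": "servo_tool", "body": {"linear": [[0,0,0],[0,0,0],[0,0,0],[0,0,0],[0,0,0]], "turn": [[0,0,0],[0,0,0],[0,0,0],[0,0,0],[0,0,0]], "grip": [0.8,0.8,0.8,0.8,0.8]}}

```text
clock: 13.52
tool_pos: [0.623, 0.1996, 0.0172]
tcp_rot: [-3.141, -0.004, 3.012]
wrist_force: [-9.7, 2.4, 2.7]
finger_gap: 0.0392
finger_force: 51.5
```

Request:
{"method": "servo_tool", "body": {"linear": [[0,0,0],[0,0,0],[0,0,0],[0,0,0],[0,0,0]], "turn": [[0,0,0],[0,0,0],[0,0,0],[0,0,0],[0,0,0]], "grip": [0.8,0.8,0.8,0.8,0.8]}}

```text
clock: 14.15
tool_pos: [0.623, 0.1995, 0.0172]
tcp_rot: [-3.141, -0.004, 3.012]
wrist_force: [-8.8, 2.7, 3.0]
finger_gap: 0.0395
finger_force: 51.5
```

```bash
python3 - <<'E'
from geo import *
go(F(.011,0,.0165),YF)
im=read_camera("scene"); cv2.imwrite("pics/s7.png",cv2.resize(im[150:300,200:410],None,fx=3.8,fy=3.8,interpolation=cv2.INTER_CUBIC))
E
```

```text
t 14.15 pos [0.623  0.1995 0.0172] lin mm [-0.4  0.2  0.7] turn [-0.0009 -0.0038 -0.0003] F [-8.8  2.7  3. ]
```

View pics/s7.png

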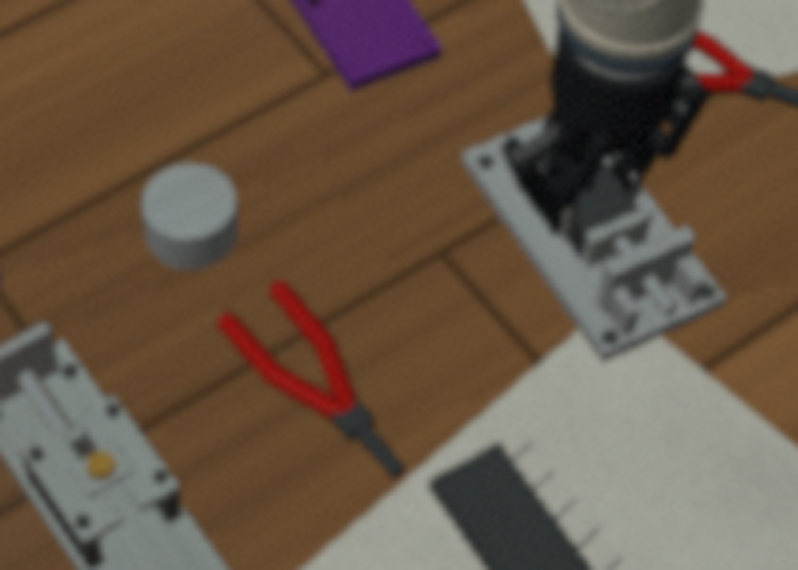

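The picture shows the channel pressed on the stop at (610,235), in line with the bed. The ejector tab is back at (25,355), and the other things are where they were. The push reads about 9 N and has been steady for over 1 s, so I'm handing in.

```bash
python3 -c "
from bench import job_done
print(job_done())"
```

```text
the job is handed in; nothing more can be done
None
```

I handed the job in at about 14 s with the channel still held web up and flat on the bed, pressed squarely and centrally on the stop with about 9 N (stop about 15 mm in) and the ejector back; the hand-in did not report a verdict.

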